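# Roll-test wooden rollers and sort out the lopsided

### The arm

A 7-joint arm with a two-finger parallel gripper is mounted at the origin on the work surface. World frame = base frame: x ahead of the robot, y to its left, z up, the work surface at z = 0. Lengths are in m, angles in degrees, forces in N, time in s.
With the tool pointing down it reaches from about 0.35 to 0.9 m from the base axis. Payload 8.1 kg.
Tool frame: the origin (TCP) lies between the finger pads; the fingertips stand robot.tcp_to_tips ahead of it and the grasp point (between the pads) lies 11 mm behind it (robot.tcp_to_tips is the distance from the TCP to the fingertips, in m); z points along the fingers, y is the line along which they close (so a half turn about z gives the same grasp; the last joint's range is limited). The gripper opens to 92 mm and grips with 3 to 60 N. Pads are 19 mm wide; open, the fingers measure 130 mm over their backs; the gripper's body (75 mm by 190 mm) begins 47 mm behind the grasp point.
Start: joints at [-78.243, 24.895, 1.432, 90.138, -0.665, 64.973, -4.303], TCP at [0.189, 0.596, 0.235] pointing down, gripper open.
Joint ranges: [-149.89, 149.89], [-25.12, 119.58], [-72.63, 75.52], [4.76, 147.25], [-75.54, 255.54], [6.69, 114.76], [-157.13, 157.13]. Speed limits (degrees/s): [127.2, 127.2, 172.46, 172.46, 180, 180, 180].

### API

Orientations are given as a 3x3 rotation matrix whose columns are the frame's x, y, z axes.
In Python, from rig import robot gives the robot as it stands.
- The arm moves only by the tool arm_command, never from a script. Its argument "deltas" is a list of rows, each a list of 7 numbers: the shift along the tool's x, y, z in mm, then the turn, a rotation vector about the tool's x, y, z in degrees, then the finger opening in mm, from 0 to 91.8. A call has 1 to 10 rows; each row shifts and turns the commanded pose from where the row before left it, along the tool's axes as they then stand; what a row does not reach is not made up. A row lasts 1/8 s, in which the tool goes at most 62.5 mm and 10.7 degrees, less where a joint would pass 70% of its speed; a pose out of reach is approached as far as the arm can. A call with a gripper value outside its range is refused whole. The fingers move at their own pace and stop on an object; the grip force is fixed at half the most. Time passes only in rows, so rows that do not move let the fingers close. It gives the time, the measured TCP pose, the force, the opening and the grip force at its end, in the units of the state.
- robot.sense(): the state, without advancing time (a new reading comes with each control period).
- robot.snapshot(name): name is "scene" or "top" or "wrist"; returns a dict with "color" (400x640x3 uint8, red, green, blue), "range_z" (400x640 float32, m along the optical axis (not along the pixel's ray), 0 where there is no reading), "K" (3x3 intrinsics, pixels), "distortion" ([k1, k2, p1, p2, k3] as OpenCV has them; the pictures are not rectified), "rvec" (rotation vector, rad) and "tvec" (3), from world to camera coordinates, as OpenCV has them. Camera axes: x right, y down, z forward; pixel columns grow to the right and rows downward; lengths in m; the calibration is good to about 2 mm. A picture is of the moment at which its call begins.
- robot.close_job(): hands the job in; it is judged then, once.
The state is a dict: "clock": time; "q": joint angles; "joint_vel": joint speeds; "joint_torque": joint torques, N m; "position": TCP position; "tcp_rot": TCP orientation; "contact_force": force on the tool from outside, world axes, zero at the start; "torque": the same for the moment, N m; "finger_gap": opening from 0.0 (shut) to 1.0 (fully open); "grasp_force": force on a finger pad.
Only numpy, scipy, OpenCV 4.12 (cv2) and the standard library are available. Lean on these libraries where they do the work, as an engineer would, in place of code of your own. Each camera call takes 0.05 s, during which the arm holds its last target. There are 200 camera calls.

### The job

One of the three wooden rollers is lopsided: find it by rolling each lightly a quarter turn across the dark steel plate, so that its yellow line faces sideways, and letting go; a sound roller stays so, the lopsided one rocks back, line up. Then lay both sound rollers in the wooden tray, each flat along a compartment of its own with its yellow line still facing sideways, and put the lopsided one down in the red reject box. Do not press hard on a roller, drop one, or disturb the jar, the toy bird or the sanding block.

Things in the scene. Friction and masses are not known exactly. Their poses are not given: they have to be found in the camera images.
- plate: Fixed flat level dark steel plate, 200 (x) by 330 (y), 12 thick. Origin: centre of its underside, on the table; its top is 12 above. The three rollers lie in a row along its y, about 110 apart, and roll along its x.
- roller_a: Turned wooden roller, diameter 40, length 80, 110 to 170 g: brown, two red bands, a thin yellow line 34 long along its top at the start. Origin: its centre; x is its axis, at the start about parallel to the plate's y; z points to the yellow line. An unseen steel core inside one of rollers a, b, c is off-centre; any may be it. Pushed at mid-height from the side a roller may drag, not turn.
- roller_b: As roller_a. Rolling: closed fingertips touching its crown lightly (about 3 N) and moved sideways roll it by half their travel. Rolling resistance is slight: a sound roller, rolled slowly and let go, stops within a few mm and stays there.
- roller_c: As roller_a. The lopsided roller (centre of mass about 7 off its axis) starts heavy side down; turned a quarter turn (31 of travel) and let go, it swings back and within 3 s rests within about 12 of where it started, line up.
- tray: Fixed shallow wooden tray, 214 (x) by 104 (y), pale floor 4 thick, dark walls 4 thick, tops 12 above the table. Three compartments side by side along its x, centres at x = -70, 0, +70 and y = 0, each 66 (x) by 96 (y) inside, so a roller lies along y; a roller's centre then stands 24 above the table. Origin: centre of its underside, on the table. Tray and reject box may change sides.
- reject_box: Fixed red open box, 150 (x) by 120 (y) by 40 high, walls and floor 4 thick. Origin: centre of its underside, on the table. A roller lying in it has its centre 24 above the table.
- glue_jar: Bystander: white jar with a yellow lid, diameter 60, 85 high, standing beyond the plate. Origin: centre of its underside.
- toy_bird: Bystander: terracotta-coloured turned toy bird with a yellow beak, body 50 across and 60 high, pale tail out to 60 behind, standing beyond the plate. Origin: centre of its underside.
- sanding_block: Bystander: cork sanding block, 50 (x) by 90 (y) by 30 high, beyond the plate. Origin: centre of its underside.

How it is judged (in metres and radians):
On the way:
1. a roller has been rolled on the plate and lies still on it, let go, at least 12 mm from its start with its line turned 0.7 to 2.4 rad from straight up (((distance of roller_a from where it was at the start of the episode above 0.012 m and contact force between roller_a and plate above 0.2 N and contact force between the fingers and roller_a below 0.05 N and angle between roller_a's own z axis and vertical between 0.7 and 2.4 rad and linear speed of roller_a below 0.02 m/s and angular speed of roller_a below 0.5 rad/s) or (distance of roller_b from where it was at the start of the episode above 0.012 m and contact force between roller_b and plate above 0.2 N and contact force between the fingers and roller_b below 0.05 N and angle between roller_b's own z axis and vertical between 0.7 and 2.4 rad and linear speed of roller_b below 0.02 m/s and angular speed of roller_b below 0.5 rad/s) or (distance of roller_c from where it was at the start of the episode above 0.012 m and contact force between roller_c and plate above 0.2 N and contact force between the fingers and roller_c below 0.05 N and angle between roller_c's own z axis and vertical between 0.7 and 2.4 rad and linear speed of roller_c below 0.02 m/s and angular speed of roller_c below 0.5 rad/s))), for 0.3 s.
At the end, for the whole second after the job is handed in: Two rollers lie flat in separate tray compartments (centre 19-29 mm up, within 98 mm in tray x, 15 mm in y, axis within 0.2 rad of its y), lines 0.7-2.4 rad from up, as only sound ones stay; the third is on the box floor (centre 18-32 mm up, within 65 mm in x, 50 mm in y); all at rest ((((x of roller_b in the frame of tray between -0.098 and 0.098 m and y of roller_b in the frame of tray between -0.015 and 0.015 m and z of roller_b in the frame of tray between 0.019 and 0.029 m and angle between the x axis of roller_b and the y axis of tray, either way round below 0.2 rad and angle between roller_b's own z axis and vertical between 0.7 and 2.4 rad and linear speed of roller_b below 0.02 m/s and angular speed of roller_b below 0.5 rad/s) and (x of roller_c in the frame of tray between -0.098 and 0.098 m and y of roller_c in the frame of tray between -0.015 and 0.015 m and z of roller_c in the frame of tray between 0.019 and 0.029 m and angle between the x axis of roller_c and the y axis of tray, either way round below 0.2 rad and angle between roller_c's own z axis and vertical between 0.7 and 2.4 rad and linear speed of roller_c below 0.02 m/s and angular speed of roller_c below 0.5 rad/s) and (x of roller_a in the frame of reject_box between -0.065 and 0.065 m and y of roller_a in the frame of reject_box between -0.05 and 0.05 m and z of roller_a in the frame of reject_box between 0.018 and 0.032 m and linear speed of roller_a below 0.02 m/s and angular speed of roller_a below 0.5 rad/s)) or ((x of roller_a in the frame of tray between -0.098 and 0.098 m and y of roller_a in the frame of tray between -0.015 and 0.015 m and z of roller_a in the frame of tray between 0.019 and 0.029 m and angle between the x axis of roller_a and the y axis of tray, either way round below 0.2 rad and angle between roller_a's own z axis and vertical between 0.7 and 2.4 rad and linear speed of roller_a below 0.02 m/s and angular speed of roller_a below 0.5 rad/s) and (x of roller_c in the frame of tray between -0.098 and 0.098 m and y of roller_c in the frame of tray between -0.015 and 0.015 m and z of roller_c in the frame of tray between 0.019 and 0.029 m and angle between the x axis of roller_c and the y axis of tray, either way round below 0.2 rad and angle between roller_c's own z axis and vertical between 0.7 and 2.4 rad and linear speed of roller_c below 0.02 m/s and angular speed of roller_c below 0.5 rad/s) and (x of roller_b in the frame of reject_box between -0.065 and 0.065 m and y of roller_b in the frame of reject_box between -0.05 and 0.05 m and z of roller_b in the frame of reject_box between 0.018 and 0.032 m and linear speed of roller_b below 0.02 m/s and angular speed of roller_b below 0.5 rad/s)) or ((x of roller_a in the frame of tray between -0.098 and 0.098 m and y of roller_a in the frame of tray between -0.015 and 0.015 m and z of roller_a in the frame of tray between 0.019 and 0.029 m and angle between the x axis of roller_a and the y axis of tray, either way round below 0.2 rad and angle between roller_a's own z axis and vertical between 0.7 and 2.4 rad and linear speed of roller_a below 0.02 m/s and angular speed of roller_a below 0.5 rad/s) and (x of roller_b in the frame of tray between -0.098 and 0.098 m and y of roller_b in the frame of tray between -0.015 and 0.015 m and z of roller_b in the frame of tray between 0.019 and 0.029 m and angle between the x axis of roller_b and the y axis of tray, either way round below 0.2 rad and angle between roller_b's own z axis and vertical between 0.7 and 2.4 rad and linear speed of roller_b below 0.02 m/s and angular speed of roller_b below 0.5 rad/s) and (x of roller_c in the frame of reject_box between -0.065 and 0.065 m and y of roller_c in the frame of reject_box between -0.05 and 0.05 m and z of roller_c in the frame of reject_box between 0.018 and 0.032 m and linear speed of roller_c below 0.02 m/s and angular speed of roller_c below 0.5 rad/s)))); the robot touches nothing.
It fails at once if the glue jar, the toy bird or the sanding block is moved more than 15 mm (distance of any of glue_jar, toy_bird, sanding_block from where it was at the start of the episode above 0.015 m).
It fails at once if a roller is pressed onto the plate with more than 60 N (contact force between any of roller_a, roller_b, roller_c and plate above 60 N).
It fails at once if a roller is dropped or thrown (moves faster than 0.9 m/s with no finger on it, as after a fall of over 40 mm) ((linear speed of roller_a above 0.9 m/s and contact force between the fingers and roller_a below 0.1 N) or (linear speed of roller_b above 0.9 m/s and contact force between the fingers and roller_b below 0.1 N) or (linear speed of roller_c above 0.9 m/s and contact force between the fingers and roller_c below 0.1 N)).
It also fails if it takes over 72 s, if anything falls off the work surface, if the arm or the gripper's body presses on something with over 40 N, if the wrist force passes 120 N, or if a joint passes its speed limit or range.

## Working session

There is one attempt and no reset: what is moved stays moved. The work goes in short steps, Python scripts to look and compute and a tool call to move; the robot and the scene stay as the last step left them, time stands still between calls to the robot, and variables do not carry over. Pictures are saved under pics/ and viewed, at most 10 in all, crops included, and the job is handed in when it is done.

Besides the shell and the picture viewer there is one more tool, called after "Call:" in YAML: its name, and indented under it one key for each argument. arm_command: Moves the arm, as the interface text tells. Its arguments: {"type":"object","properties":{"deltas":{"type":"array"}},"required":["deltas"]}

```bash
mkdir -p pics; ls; cat > h.py <<'E'
import numpy as np, cv2
from rig import robot
def snap(n):
    s=robot.snapshot(n); return s
def cloud(s):
    z=s["range_z"]; h,w=z.shape
    u,v=np.meshgrid(np.arange(w),np.arange(h))
    p=cv2.undistortPoints(np.stack([u,v],-1).reshape(-1,1,2).astype(np.float64),s["K"],s["distortion"]).reshape(h,w,2)
    c=np.dstack([p*z[...,None],z])
    R=cv2.Rodrigues(np.array(s["rvec"]))[0]
    return (c-np.array(s["tvec"]).reshape(3))@R   # world
def save(s,f): cv2.imwrite("pics/"+f,s["color"][...,::-1])
E
python3 - <<'E'
from h import *
st=robot.sense(); print({k:np.round(v,3).tolist() for k,v in st.items()}, robot.tcp_to_tips)
s=snap("top"); save(s,"top0.png"); P=cloud(s); np.save("P0.npy",P); np.save("C0.npy",s["color"])
print(P[::80,::80].round(3).reshape(-1,3)[:40].tolist())
s=snap("scene"); save(s,"scene0.png")
E
```

```text
pics
{'clock': 0.0, 'q': [-78.243, 24.936, 1.429, 90.19, -0.664, 64.973, -4.303], 'joint_vel': [-0.08, 0.026, 0.09, -0.063, 0.05, -0.099, -0.068], 'joint_torque': [0.0, -66.786, 0.986, -31.446, -0.06, 0.043, 0.0], 'position': [0.189, 0.595, 0.234], 'tcp_rot': [[-0.953, 0.303, -0.0], [0.303, 0.953, -0.002], [-0.0, -0.002, -1.0]], 'contact_force': [-0.01, 0.233, 0.098], 'torque': [0.043, 0.022, 0.023], 'grasp_force': 0.0, 'finger_gap': 0.998} 0.008
[[1.743, 1.548, -0.745], [1.748, 1.162, -0.739], [1.765, 0.781, -0.751], [1.768, 0.386, -0.742], [1.782, -0.009, -0.749], [1.793, -0.411, -0.752], [1.808, -0.821, -0.76], [1.814, -1.23, -0.754], [1.119, 1.153, -0.29], [1.342, 1.132, -0.76], [1.342, 0.75, -0.746], [1.352, 0.373, -0.753], [1.353, -0.011, -0.743], [1.36, -0.398, -0.743], [1.367, -0.789, -0.744], [1.373, -1.184, -0.744], [0.834, 1.15, -0.34], [0.746, 0.681, 0.002], [0.749, 0.456, 0.001], [0.751, 0.229, 0.003], [0.746, 0.0, 0.03], [0.757, -0.233, 0.0], [0.759, -0.466, 0.002], [0.762, -0.703, 0.002], [0.55, 1.15, -0.394], [0.52, 0.659, -0.001], [0.423, 0.021, 1.221], [0.522, 0.221, 0.0], [0.519, -0.001, 0.053], [0.525, -0.227, -0.002], [0.526, -0.453, 0.001], [0.528, -0.686, -0.006], [0.263, 1.155, -0.456], [0.307, 0.636, 0.002], [0.307, 0.426, 0.001], [0.307, 0.212, 0.003], [0.307, -0.003, -0.001], [0.308, -0.22, 0.0], [0.308, -0.441, -0.002], [0.308, -0.663, -0.001]]
```

View pics/top0.png

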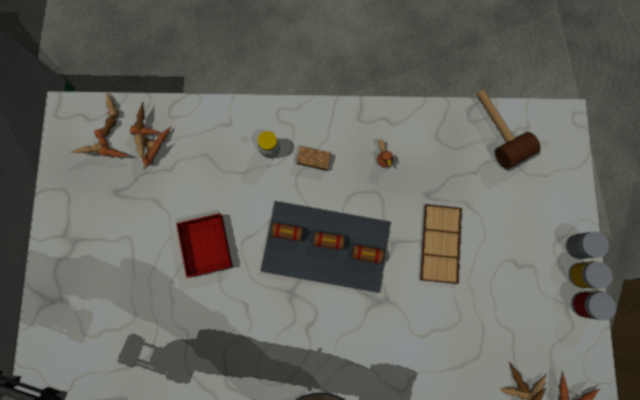

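View pics/scene0.png

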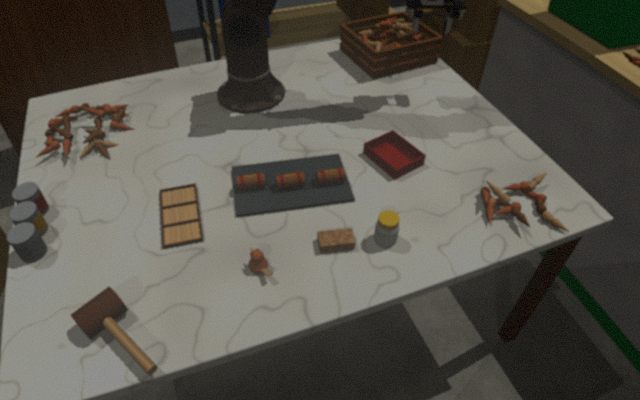

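```bash
python3 - <<'E'
from h import *
P=np.load("P0.npy"); C=np.load("C0.npy").astype(int)
x,y,z=P[...,0],P[...,1],P[...,2]
ok=(x>.25)&(x<.95)&(abs(y)<.7)&(z<.15)
def rep(m,n,rect=True):
    m=(m&ok).astype(np.uint8)
    k,l,st,_=cv2.connectedComponentsWithStats(m)
    for i in range(1,k):
        if st[i,4]<25: continue
        q=P[l==i]; r=cv2.minAreaRect((q[:,:2]*1000).astype(np.float32))
        print(n,st[i].tolist(),"mean",q.mean(0).round(4),"zmax",np.percentile(q[:,2],95).round(4),"rect",np.round(r[0],1),np.round(r[1],1),round(r[2],1))
rep((z>.006),"obj")
R,G,B=C[...,0],C[...,1],C[...,2]
rep((R>150)&(G>130)&(B<110)&(z>.02),"yel")
rep((R>1.8*G)&(R>1.8*B)&(R>80),"red")
E
```

```text
obj [69, 92, 61, 65, 859] mean [0.8159 0.6101 0.0262] zmax 0.0406 rect [827.4 586.8] [149.5 199.1] 69.0
obj [477, 92, 65, 77, 1557] mean [ 0.8086 -0.5369  0.0532] zmax 0.0714 rect [ 830.8 -513.3] [237.4 136.5] 50.7
obj [129, 101, 43, 66, 975] mean [0.8045 0.4861 0.0329] zmax 0.0494 rect [815.3 488.7] [103.1 166.2] 68.0
obj [258, 130, 23, 28, 495] mean [0.7799 0.1411 0.0695] zmax 0.0881 rect [785.2 142.9] [57.  56.8] 69.1
obj [377, 139, 17, 28, 291] mean [ 0.7608 -0.1816  0.0349] zmax 0.0593 rect [ 769.1 -187.3] [45.7 79.6] 85.7
obj [297, 144, 34, 27, 610] mean [0.7541 0.0184 0.0284] zmax 0.0338 rect [760.1  19.3] [94.  58.9] 76.1
obj [261, 201, 130, 92, 8582] mean [ 0.506  -0.0184  0.0175] zmax 0.0504 rect [508.2 -18.5] [331.4 200.2] 80.1
obj [421, 203, 41, 81, 765] mean [ 0.5179 -0.3417  0.0104] zmax 0.0155 rect [ 517.2 -340.7] [106.8 216.9] 84.3
obj [176, 213, 57, 64, 771] mean [0.5098 0.3175 0.0276] zmax 0.0422 rect [506.6 317.7] [150.4 132. ] 13.6
obj [567, 237, 18, 15, 177] mean [ 0.512  -0.6976  0.0472] zmax 0.0792 rect [ 513.3 -696.7] [ 6.5 35.9] 89.9
obj [569, 268, 20, 14, 19
[... 745 characters left out ...]
0.5062 0.3064 0.005 ] zmax 0.0089 rect [506.6 303.5] [141.4  97.4] 13.5
red [275, 225, 6, 10, 47] mean [0.5466 0.1144 0.0502] zmax 0.0533 rect [547. 114.] [13.4 24.2] 86.7
red [292, 228, 7, 10, 44] mean [0.5383 0.0669 0.0503] zmax 0.0544 rect [539.  67.] [12.6 24.6] 79.0
red [317, 235, 6, 9, 42] mean [5.223e-01 5.000e-04 5.120e-02] zmax 0.0547 rect [522.3   0.8] [13.4 21.7] 89.9
red [335, 237, 6, 10, 45] mean [ 0.5158 -0.0474  0.0507] zmax 0.0544 rect [516.2 -47.3] [12.3 23.9] 81.2
red [356, 248, 7, 10, 45] mean [ 0.4874 -0.1052  0.0505] zmax 0.0535 rect [ 487.8 -105.5] [13.3 25.1] 71.3
red [374, 251, 6, 10, 47] mean [ 0.4799 -0.1527  0.0503] zmax 0.0543 rect [ 479.9 -152.5] [13.2 24.5] 79.1
```

Top picture: plate at (325,245), rollers a (288,232), b (330,240), c (368,254), tray on the right (441,243), box on the left (205,245), and the jar, block and bird at (268,143), (314,158) and (386,155). The scene picture shows the same layout from the far side, with all three yellow lines up.

```bash
cat >> h.py <<'E'
from scipy.optimize import least_squares
def fitroller(P,x0,y0,yaw,zc=.032,L=.045):
    """yaw = angle (deg) of plate x; axis along plate y. returns centre xy, axis yaw, rms"""
    a=np.radians(yaw); ex=np.array([np.cos(a),np.sin(a)]); ey=np.array([-ex[1],ex[0]])
    d=P[...,:2]-[x0,y0]; u=d@ex; v=d@ey; z=P[...,2]
    m=(abs(u)<.027)&(abs(v)<L)&(z>zc+.004)&(z<zc+.03)
    U,V,Z=u[m],v[m],z[m]
    f=lambda q:np.hypot(U-q[0]-q[1]*V,Z-q[2])-.02
    r=least_squares(f,[0,0,zc],loss="soft_l1",f_scale=.002)
    vc=(np.percentile(V,1)+np.percentile(V,99))/2
    c=np.array([x0,y0])+ex*(r.x[0]+r.x[1]*vc)+ey*vc
    return c.round(4),round(yaw-np.degrees(r.x[1]),2),r.x[2].round(4),round(float(np.sqrt(np.mean(r.fun**2))),4),round(np.ptp(V),4)
E
python3 - <<'E'
from h import *
P=np.load("P0.npy"); C=np.load("C0.npy").astype(int)
for n,q in dict(a=(.5425,.0907),b=(.519,-.0235),c=(.4837,-.129)).items(): print(n,fitroller(P,*q,-9.9))
x,y,z=P[...,0],P[...,1],P[...,2]
R,G,B=C[...,0],C[...,1],C[...,2]
t=(abs(y+.341)<.08)&(abs(x-.517)<.13)&(z<.03)
m=(t&(R>120)&(R-B>25)).astype(np.uint8)
k,l,s,_=cv2.connectedComponentsWithStats(m,connectivity=4)
for i in range(1,k):
    if s[i,4]>100:
        q=P[l==i]; print("comp",s[i].tolist(),q.mean(0).round(4),cv2.minAreaRect((q[:,:2]*1000).astype(np.float32)))
w=t&~m.astype(bool)&(R<110); q=P[w]; print("wall",w.sum(),q.mean(0),cv2.minAreaRect((q[:,:2]*1000).astype(np.float32)))
b=(abs(y-.31)<.1)&(abs(x-.507)<.12)
for lo,hi in((.034,.05),(.0,.012)):
    m=b&(z>lo)&(z<hi)&(R>1.6*G); q=P[m]; print("box",m.sum(),q.mean(0),cv2.minAreaRect((q[:,:2]*1000).astype(np.float32)))
E
```

```text
a (array([0.5446, 0.0888]), np.float64(-9.21), np.float64(0.0316), 0.0019, np.float64(0.0798))
b (array([ 0.5214, -0.0249]), np.float64(-7.56), np.float64(0.0321), 0.002, np.float64(0.0802))
c (array([ 0.4859, -0.1298]), np.float64(-9.3), np.float64(0.032), 0.0019, np.float64(0.0802))
comp [427, 207, 32, 24, 639] [ 0.5858 -0.3472  0.0044] ((586.3739013671875, -346.87890625), (88.64347076416016, 60.574283599853516), 85.12252044677734)
comp [425, 232, 32, 24, 662] [ 0.5162 -0.3402  0.0043] ((516.4594116210938, -340.6403503417969), (88.62032318115234, 60.26656723022461), 84.90436553955078)
comp [424, 256, 32, 25, 683] [ 0.4467 -0.3337  0.0042] ((447.2266540527344, -333.57916259765625), (89.09309387207031, 60.42952346801758), 85.05514526367188)
wall 961 [ 0.51741556 -0.33776161  0.00766118] ((516.2031860351562, -340.2741394042969), (116.06503295898438, 216.75547790527344), 84.6436996459961)
box 318 [0.50049988 0.31173397 0.03915585] ((506.8543395996094, 312.25531005859375), (147.999267578125, 120.5146255493164), 14.047467231750488)
box 1922 [0.507997   0.31685328 0.00416198] ((505.4453430175781, 315.9201965332031), (146.8997039794922, 107.78724670410156), 14.110542297363281)
```

Call:
arm_command:
  deltas:
    - [0,0,0,0,0,10.3,0]
    - [0,0,0,0,0,10.3,0]
    - [0,0,0,0,0,10.3,0]
    - [0,0,0,0,0,10.3,0]
    - [0,0,0,0,0,10.3,0]
    - [0,0,0,0,0,10.3,0]
    - [0,0,0,0,0,10.3,0]
    - [0,0,0,0,0,10.2,0]

```text
clock: 1.1
position: [0.1892, 0.5954, 0.2343]
tcp_rot: [[0.178, 0.984, -0.0], [0.984, -0.178, -0.001], [-0.001, -0.0, -1.0]]
contact_force: [1.0, 0.2, 0.3]
finger_gap: 0.175
grasp_force: 0.0
```

Call:
arm_command:
  deltas:
    - [-38,40,10,0,0,0,0]
    - [-38,40,10,0,0,0,0]
    - [-38,40,10,0,0,0,0]
    - [-38,40,10,0,0,0,0]
    - [-38,40,10,0,0,0,0]
    - [-38,40,10,0,0,0,0]
    - [-38,40,10,0,0,0,0]
    - [-38,40,10,0,0,0,0]
    - [-38,40,10,0,0,0,0]

```text
clock: 2.22
position: [0.4856, 0.1952, 0.1443]
tcp_rot: [[0.172, 0.985, -0.0], [0.985, -0.172, 0.0], [0.0, -0.0, -1.0]]
contact_force: [0.8, -0.3, -0.0]
finger_gap: 0.003
grasp_force: 0.0
```

Call:
arm_command:
  deltas:
    - [-38,40,10,0,0,0,0]
    - [-30,29,25,0,0,0,0]
    - [-25,25,24,0,0,0,0]
    - [0,0,8,0,0,0,0]
    - [0,0,0,0,0,0,0]
    - [0,0,0,0,0,0,0]

```text
clock: 2.98
position: [0.5612, 0.0903, 0.0782]
tcp_rot: [[0.171, 0.985, 0.0], [0.985, -0.171, 0.001], [0.001, 0.0, -1.0]]
contact_force: [-0.7, 0.7, -1.1]
finger_gap: 0.007
grasp_force: 0.0
```

Call:
arm_command:
  deltas:
    - [-4,-2,8,0,0,0,0]
    - [0,0,6,0,0,0,0]
    - [0,0,2,0,0,0,0]
    - [0,0,0,0,0,0,0]
    - [0,0,0,0,0,0,0]

```text
clock: 3.6
position: [0.559, 0.0852, 0.0619]
tcp_rot: [[0.173, 0.985, 0.0], [0.985, -0.173, 0.0], [0.0, 0.0, -1.0]]
contact_force: [-1.0, -0.6, 0.5]
finger_gap: 0.007
grasp_force: 0.0
```

Call:
arm_command:
  deltas:
    - [0,0,1,0,0,0,0]
    - [0,0,0,0,0,0,0]

```text
clock: 3.85
position: [0.5588, 0.0852, 0.0607]
tcp_rot: [[0.173, 0.985, 0.0], [0.985, -0.173, 0.0], [0.0, 0.0, -1.0]]
contact_force: [-0.3, 0.2, -0.3]
finger_gap: 0.004
grasp_force: 0.0
```

Call:
arm_command:
  deltas:
    - [0,0,1,0,0,0,0]
    - [0,0,0,0,0,0,0]

```text
clock: 4.1
position: [0.5588, 0.0852, 0.0597]
tcp_rot: [[0.173, 0.985, -0.0], [0.985, -0.173, 0.0], [-0.0, -0.0, -1.0]]
contact_force: [0.9, -0.5, -0.2]
finger_gap: 0.003
grasp_force: 0.0
```

Call:
arm_command:
  deltas:
    - [0,0,0.7,0,0,0,0]
    - [0,0,0,0,0,0,0]

```text
clock: 4.35
position: [0.5588, 0.0852, 0.059]
tcp_rot: [[0.173, 0.985, -0.0], [0.985, -0.173, 0.0], [-0.0, -0.0, -1.0]]
contact_force: [0.7, 1.1, 0.6]
finger_gap: 0.004
grasp_force: 0.0
```

Call:
arm_command:
  deltas:
    - [0,0,0.5,0,0,0,0]
    - [0,0,0,0,0,0,0]

```text
clock: 4.6
position: [0.5588, 0.0852, 0.0585]
tcp_rot: [[0.173, 0.985, -0.0], [0.985, -0.173, 0.0], [0.0, -0.0, -1.0]]
contact_force: [0.7, 0.3, -0.5]
finger_gap: 0.007
grasp_force: 0.0
```

Call:
arm_command:
  deltas:
    - [0,0,0.5,0,0,0,0]
    - [0,0,0,0,0,0,0]

```text
clock: 4.85
position: [0.5588, 0.0852, 0.058]
tcp_rot: [[0.173, 0.985, -0.0], [0.985, -0.173, 0.0], [-0.0, -0.0, -1.0]]
contact_force: [-0.6, 0.8, -0.4]
finger_gap: 0.005
grasp_force: 0.0
```

Call:
arm_command:
  deltas:
    - [0,0,0.5,0,0,0,0]
    - [0,0,0,0,0,0,0]

```text
clock: 5.1
position: [0.5588, 0.0852, 0.0575]
tcp_rot: [[0.173, 0.985, 0.0], [0.985, -0.173, 0.0], [0.0, -0.0, -1.0]]
contact_force: [-0.8, -0.2, -0.6]
finger_gap: 0.005
grasp_force: 0.0
```

```bash
python3 - <<'E'
from h import *
a=snap("wrist"); b=snap("scene")["color"][140:240,200:380]
b=cv2.resize(b,None,fx=3.5,fy=3.5,interpolation=cv2.INTER_CUBIC)
w=cv2.convertScaleAbs(a["color"],alpha=1.6)
im=np.zeros((600,640,3),np.uint8); im[:300,:480]=cv2.resize(w,(480,300)); b=b[:300,:640] if 0 else cv2.resize(b,(540,300)); im[300:,:540]=b
cv2.imwrite("pics/c1.png",im[...,::-1]); print(robot.sense()["contact_force"])
E
```

```text
[-0.07153203  0.94174388  0.00523738]
```

View pics/c1.png

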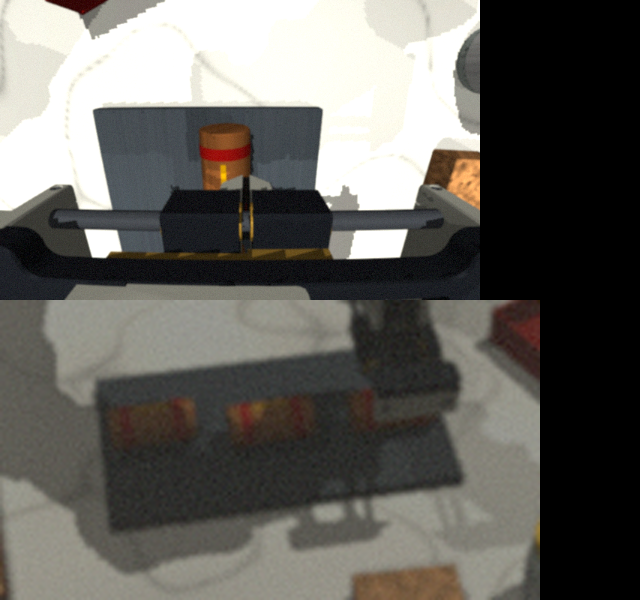

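```bash
python3 - <<'E'
from h import *
a=snap("wrist"); P=cloud(a); st=robot.sense()
T=(P-np.array(st["position"]))@np.array(st["tcp_rot"])*1000
m=(a["range_z"]>0)&(abs(T[...,0])<25)&(abs(T[...,1])<50)&(T[...,2]>-50)&(T[...,2]<12)
q=T[m]
for z in range(-48,12,4):
    s=q[(q[:,2]>=z)&(q[:,2]<z+4)]
    if len(s)>3: print(z,len(s),"x",np.percentile(s[:,0],[2,98]).round(1),"y",np.percentile(s[:,1],[2,98]).round(1))
c=a["color"][200:300,240:400]
cv2.imwrite("pics/c2.png",cv2.resize(cv2.convertScaleAbs(c,alpha=1.5),(800,500))[...,::-1])
E
```

```text
-40 124 x [-9.4 10.2] y [-1.3  2.6]
-36 49 x [ 9.1 10.4] y [-1.3  2.6]
-32 60 x [ 9.1 11.8] y [-2.7  4. ]
-28 71 x [ 9.2 11.8] y [-2.8  4. ]
-24 76 x [ 9.3 11.7] y [-2.9  4.1]
-20 68 x [ 9.4 11.8] y [-3.   4.2]
-16 213 x [ 9.4 11.8] y [-15.7  17.1]
-12 250 x [ 9.5 11.9] y [-15.7  16.8]
-8 222 x [ 9.6 11.8] y [-15.4  16.4]
-4 147 x [ 9.6 11.6] y [-13.8  15.1]
0 119 x [ 9.  19.7] y [-17.   10.4]
4 1140 x [ 1.  24.6] y [-24.9   2.6]
8 623 x [-0.8 24.7] y [-30.4  -1.4]
```

View pics/c2.png

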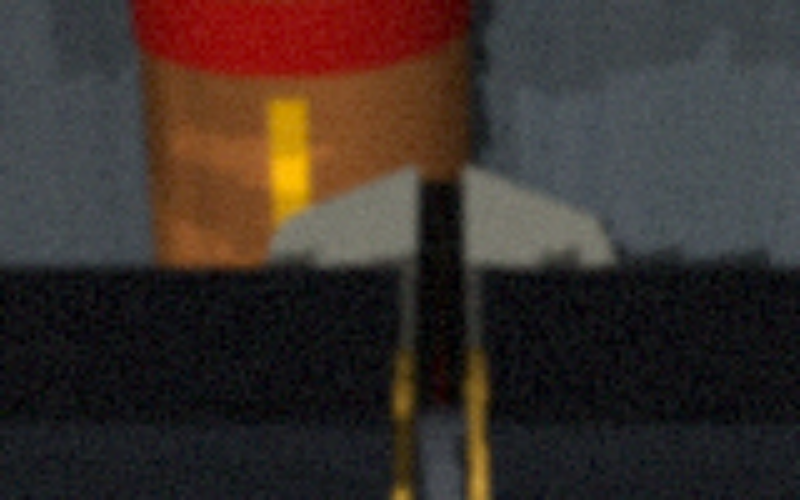

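Wrist crop: the closed tips form a wedge, flat for only about ±3 mm along tool y and 19 mm wide along tool x. The yellow line is at (298,230). I'll turn the tool 90° so the flat 19 mm lies along the rolling direction and use two short strokes per roller.

Call:
arm_command:
  deltas:
    - [1,-6,-8,0,0,0,0]
    - [0,0,0,0,0,10,0]
    - [0,0,0,0,0,10,0]
    - [0,0,0,0,0,10,0]
    - [0,0,0,0,0,10,0]
    - [0,0,0,0,0,10,0]
    - [0,0,0,0,0,10,0]
    - [0,0,0,0,0,10,0]
    - [0,0,0,0,0,10,0]
    - [0,0,0,0,0,10,0]

```text
clock: 6.5
position: [0.5528, 0.0878, 0.0661]
tcp_rot: [[0.984, -0.178, 0.0], [-0.178, -0.984, 0.001], [-0.0, -0.001, -1.0]]
contact_force: [-0.5, -0.3, -0.2]
finger_gap: 0.005
grasp_force: 0.0
```

```bash
python3 - <<'E'
from h import *
st=robot.sense(); print(st["position"].round(4),st["tcp_rot"].round(3).tolist(),st["q"].round(0))
P=cloud(snap("wrist"))
for n,q in dict(a=(.5446,.0888),b=(.5214,-.0249),c=(.4859,-.1298)).items():
    try: print(n,fitroller(P,*q,-9.9))
    except Exception as e: print(n,e)
E
```

```text
[0.5528 0.0878 0.0661] [[0.984, -0.178, 0.0], [-0.178, -0.984, 0.001], [-0.0, -0.001, -1.0]] [-47.  38.  49. 112. -39.  47. -77.]
a (array([0.5435, 0.0915]), np.float64(-9.21), np.float64(0.0321), 0.0023, np.float64(0.0803))
b (array([ 0.5209, -0.021 ]), np.float64(-7.83), np.float64(0.0316), 0.0018, np.float64(0.0814))
c (array([ 0.489 , -0.1019]), np.float64(-6.8), np.float64(0.0324), 0.0008, np.float64(0.0319))
```

Call:
arm_command:
  deltas:
    - [-1,0,3.5,0,0,0,0]
    - [0,0,2,0,0,0,0]
    - [0,0,0,0,0,0,0]
    - [0,0,0,0,0,0,0]

```text
clock: 7.05
position: [0.5523, 0.0875, 0.0602]
tcp_rot: [[0.985, -0.171, 0.0], [-0.171, -0.985, 0.001], [0.0, -0.001, -1.0]]
contact_force: [0.9, 1.1, 2.6]
finger_gap: 0.002
grasp_force: 1.4
```

Call:
arm_command:
  deltas:
    - [0,0,0.7,0,0,0,0]
    - [0,0,0,0,0,0,0]

```text
clock: 7.3
position: [0.553, 0.0874, 0.06]
tcp_rot: [[0.985, -0.172, 0.002], [-0.172, -0.985, 0.001], [0.002, -0.001, -1.0]]
contact_force: [0.1, 0.8, 8.2]
finger_gap: 0.007
grasp_force: 4.0
```

Call:
arm_command:
  deltas:
    - [0,0,0.5,0,0,0,0]
    - [0,0,0,0,0,0,0]

```text
clock: 7.55
position: [0.5535, 0.0873, 0.0599]
tcp_rot: [[0.985, -0.172, 0.003], [-0.172, -0.985, 0.001], [0.003, -0.001, -1.0]]
contact_force: [0.1, 0.2, 12.1]
finger_gap: 0.004
grasp_force: 5.6
```

Call:
arm_command:
  deltas:
    - [0,0,-1,0,0,0,0]
    - [-2,0,0,0,0,0,0]
    - [-4,0,0,0,0,0,0]
    - [-4,0,0,0,0,0,0]
    - [-4,0,0,0,0,0,0]
    - [-4,0,0,0,0,0,0]

```text
clock: 8.3
position: [0.5346, 0.0904, 0.0601]
tcp_rot: [[0.985, -0.172, 0.001], [-0.172, -0.985, 0.0], [0.001, -0.0, -1.0]]
contact_force: [-0.4, 0.1, 6.7]
finger_gap: 0.005
grasp_force: 3.4
```

Call:
arm_command:
  deltas:
    - [-4,0,0,0,0,0,0]
    - [-4,0,0,0,0,0,0]
    - [-4,0,0,0,0,0,0]
    - [-3,0,0,0,0,0,0]
    - [-1,0,0,0,0,0,0]
    - [0,0,0,0,0,0,0]

```text
clock: 9.05
position: [0.5188, 0.093, 0.0601]
tcp_rot: [[0.985, -0.172, 0.001], [-0.172, -0.985, -0.0], [0.001, -0.0, -1.0]]
contact_force: [0.3, 0.5, 7.1]
finger_gap: 0.004
grasp_force: 3.4
```

```bash
cat >> h.py <<'E'
def line(s,P,c,yaw=-9.9):
    "yellow line: mean offset (plate x,y from c) and z, number of pixels"
    C=s["color"].astype(int); R,G,B=C[...,0],C[...,1],C[...,2]
    a=np.radians(yaw); ex=np.array([np.cos(a),np.sin(a)]); ey=np.array([-ex[1],ex[0]])
    d=P[...,:2]-c; u=d@ex; v=d@ey
    m=(abs(u)<.045)&(abs(v)<.025)&(P[...,2]>.02)&(P[...,2]<.06)&(R>90)&(G>.62*R)&(B<.4*R)
    q=np.array([u[m],v[m],P[...,2][m]])
    return m.sum(), (q.mean(1).round(4) if m.sum() else None)
E
python3 - <<'E'
from h import *
s=snap("wrist"); P=cloud(s)
r=fitroller(P,.527,.0935,-9.9); print(r,line(s,P,r[0]),robot.sense()["q"].round(0))
r=fitroller(P,.521,-.023,-9.9); print(r,line(s,P,r[0]))
E
```

```text
(array([0.5271, 0.0941]), np.float64(-9.14), np.float64(0.0318), 0.0014, np.float64(0.0802)) (np.int64(19), array([ 0.0116, -0.0146,  0.0475])) [-49.  36.  49. 117. -39.  44. -76.]
(array([ 0.5208, -0.0216]), np.float64(-7.63), np.float64(0.0316), 0.0017, np.float64(0.0813)) (np.int64(895), array([ 0.0028, -0.0012,  0.0513]))
```

Call:
arm_command:
  deltas:
    - [0,0,-3,0,0,0,0]
    - [0,0,-12,0,0,0,0]
    - [10,38,0,0,0,0,0]
    - [11,38,0,0,0,0,0]
    - [10,38,9,0,0,0,0]
    - [0,0,0,0,0,0,0]
    - [0,0,0,0,0,0,0]

```text
clock: 9.98
position: [0.5294, -0.0239, 0.0661]
tcp_rot: [[0.985, -0.173, -0.0], [-0.173, -0.985, 0.001], [-0.0, -0.001, -1.0]]
contact_force: [-0.0, 0.2, -0.6]
finger_gap: 0.002
grasp_force: 0.0
```

```bash
python3 - <<'E'
from h import *
print(robot.sense()["q"].round(0))
for c in("wrist","top"):
    s=snap(c); P=cloud(s)
    for q in ((.527,.0935),(.521,-.023),(.4865,-.130)):
        try: r=fitroller(P,*q,-9.9); print(c,r,line(s,P,r[0]))
        except Exception as e: print(c,e)
E
```

```text
[-36.  36.  48. 116. -38.  45. -65.]
wrist (array([0.5428, 0.0895]), np.float64(-8.27), np.float64(0.0315), 0.0022, np.float64(0.0806)) (np.int64(1439), array([0.0031, 0.0013, 0.0495]))
wrist (array([ 0.5202, -0.0222]), np.float64(-7.82), np.float64(0.0321), 0.0023, np.float64(0.0803)) (np.int64(0), None)
wrist (array([ 0.4853, -0.1262]), np.float64(-8.86), np.float64(0.0317), 0.0014, np.float64(0.0805)) (np.int64(471), array([ 0.0075, -0.0005,  0.0498]))
top (array([0.5432, 0.1042]), np.float64(-10.99), np.float64(0.0321), 0.0019, np.float64(0.0511)) (np.int64(66), array([-0.0019, -0.0018,  0.051 ]))
top index -1 is out of bounds for axis 0 with size 0
top (array([ 0.4863, -0.13  ]), np.float64(-10.25), np.float64(0.032), 0.002, np.float64(0.0804)) (np.int64(45), array([-0.0044, -0.0033,  0.0512]))
```

Roller a rolled back to its start with its line up, so a is the lopsided one. Next is b.

Call:
arm_command:
  deltas:
    - [-0.5,1,4,0,0,0,0]
    - [0,0,1.9,0,0,0,0]
    - [0,0,0,0,0,0,0]
    - [0,0,0,0,0,0,0]

```text
clock: 10.58
position: [0.5292, -0.0247, 0.0601]
tcp_rot: [[0.985, -0.172, 0.001], [-0.172, -0.985, 0.001], [0.001, -0.001, -1.0]]
contact_force: [-0.4, 2.2, 6.0]
finger_gap: 0.003
grasp_force: 2.5
```

Call:
arm_command:
  deltas:
    - [-2,0,0,0,0,0,0]
    - [-4,0,0,0,0,0,0]
    - [-4,0,0,0,0,0,0]
    - [-4,0,0,0,0,0,0]
    - [-4,0,0,0,0,0,0]
    - [-4,0,0,0,0,0,0]
    - [-4,0,0,0,0,0,0]
    - [-4,0,0,0,0,0,0]
    - [-2,0,0,0,0,0,0]
    - [-1,0,0,0,0,0,0]

```text
clock: 11.82
position: [0.4963, -0.02, 0.0601]
tcp_rot: [[0.985, -0.173, 0.001], [-0.173, -0.985, -0.0], [0.001, 0.0, -1.0]]
contact_force: [-1.0, -0.6, 5.0]
finger_gap: 0.007
grasp_force: 2.7
```

Call:
arm_command:
  deltas:
    - [0,0,0,0,0,0,0]
    - [0,0,0,0,0,0,0]
    - [0,0,-3,0,0,0,0]
    - [0,0,-6,0,0,0,0]
    - [0,0,0,0,0,0,0]
    - [0,0,0,0,0,0,0]
    - [0,0,0,0,0,0,0]
    - [0,0,0,0,0,0,0]

```text
clock: 12.82
position: [0.4962, -0.0196, 0.0688]
tcp_rot: [[0.985, -0.173, -0.0], [-0.173, -0.985, -0.0], [-0.0, 0.0, -1.0]]
contact_force: [0.3, -0.0, -0.5]
finger_gap: 0.008
grasp_force: 0.0
```

```bash
python3 - <<'E'
from h import *
s=snap("wrist"); P=cloud(s); save(s,"w3.png")
for q in ((.5435,.09),(.504,-.019),(.4865,-.130)):
    r=fitroller(P,*q,-9.9); print(r,line(s,P,r[0]))
E
```

```text
(array([0.545 , 0.0899]), np.float64(-9.03), np.float64(0.0314), 0.0017, np.float64(0.082)) (np.int64(1445), array([0.0029, 0.0009, 0.0497]))
(array([ 0.5043, -0.0204]), np.float64(-7.76), np.float64(0.0316), 0.0008, np.float64(0.0805)) (np.int64(39), array([ 0.0015, -0.0141,  0.0517]))
(array([ 0.4852, -0.1271]), np.float64(-9.3), np.float64(0.0317), 0.0017, np.float64(0.0815)) (np.int64(849), array([ 0.0032, -0.0008,  0.0512]))
```

View pics/w3.png

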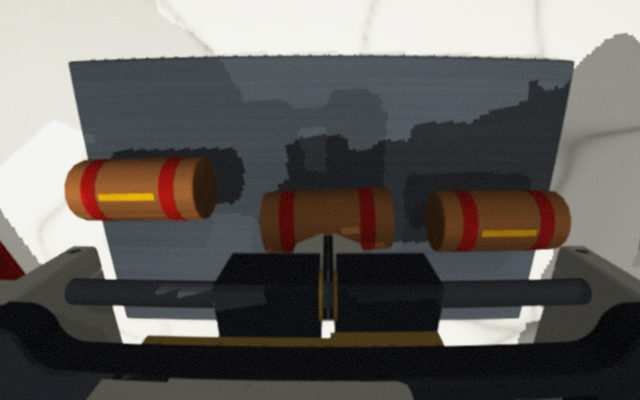

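Call:
arm_command:
  deltas:
    - [8,0,0,0,0,0,0]
    - [8.5,0,3,0,0,0,0]
    - [0,0,4,0,0,0,0]
    - [0,0,2,0,0,0,0]
    - [0,0,0,0,0,0,0]
    - [0,0,0,0,0,0,0]

```text
clock: 13.62
position: [0.5128, -0.0226, 0.0601]
tcp_rot: [[0.985, -0.173, 0.001], [-0.173, -0.985, 0.0], [0.001, -0.0, -1.0]]
contact_force: [0.4, -0.2, 4.9]
finger_gap: 0.005
grasp_force: 2.5
```

Call:
arm_command:
  deltas:
    - [-2,0,0,0,0,0,0]
    - [-4,0,0,0,0,0,0]
    - [-4,0,0,0,0,0,0]
    - [-4,0,0,0,0,0,0]
    - [-4,0,0,0,0,0,0]
    - [-4,0,0,0,0,0,0]
    - [-3,0,0,0,0,0,0]
    - [-2,0,0,0,0,0,0]
    - [-1,0,0,0,0,0,0]
    - [0,0,0,0,0,0,0]

```text
clock: 14.88
position: [0.4849, -0.0186, 0.0601]
tcp_rot: [[0.985, -0.174, 0.001], [-0.174, -0.985, -0.001], [0.001, 0.001, -1.0]]
contact_force: [-0.3, -3.1, 5.4]
finger_gap: 0.002
grasp_force: 2.9
```

Call:
arm_command:
  deltas:
    - [0,0,-3,0,0,0,0]
    - [0,0,-10,0,0,0,0]
    - [10,36,0,0,0,0,0]
    - [9,36,0,0,0,0,0]
    - [9.5,36,3,0,0,0,0]
    - [0,0,4,0,0,0,0]
    - [0,0,0,0,0,0,0]
    - [0,0,0,0,0,0,0]

```text
clock: 15.88
position: [0.4944, -0.1275, 0.0659]
tcp_rot: [[0.985, -0.171, -0.0], [-0.171, -0.985, 0.001], [-0.0, -0.001, -1.0]]
contact_force: [0.1, -0.6, 0.2]
finger_gap: 0.0
grasp_force: 0.0
```

```bash
python3 - <<'E'
from h import *
print(robot.sense()["q"].round(0))
s=snap("wrist"); P=cloud(s)
for q in ((.5435,.09),(.490,-.017),(.4865,-.130)):
    r=fitroller(P,*q,-9.9); print(r,line(s,P,r[0]))
E
```

```text
[-25.  34.  47. 119. -37.  43. -54.]
(array([0.541 , 0.0641]), np.float64(-8.62), np.float64(0.0303), 0.0037, np.float64(0.0366)) (np.int64(396), array([ 0.0024, -0.0063,  0.049 ]))
(array([ 0.49  , -0.0197]), np.float64(-8.2), np.float64(0.0316), 0.0012, np.float64(0.0808)) (np.int64(1012), array([0.0076, 0.001 , 0.0489]))
(array([ 0.4846, -0.1281]), np.float64(-9.3), np.float64(0.0321), 0.0024, np.float64(0.0804)) (np.int64(0), None)
```

```bash
python3 - <<'E'
from h import *
s=snap("wrist"); save(s,"w4.png")
E
```

View pics/w4.png

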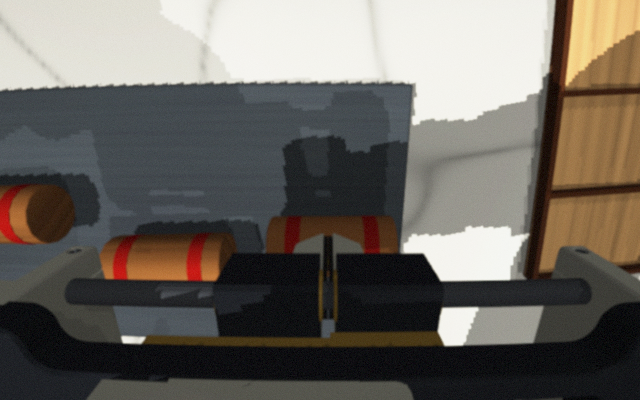

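Picture: b, at (170,258), shows no yellow line from the +x side, so its line now faces −x as intended. The "line" in the last numbers was lit wood. The tool is over c at (330,235).

Call:
arm_command:
  deltas:
    - [-0.5,0,4,0,0,0,0]
    - [0,0,1.9,0,0,0,0]
    - [0,0,0,0,0,0,0]
    - [0,0,0,0,0,0,0]

```text
clock: 16.48
position: [0.4942, -0.1285, 0.0601]
tcp_rot: [[0.985, -0.172, 0.001], [-0.172, -0.985, 0.0], [0.0, -0.001, -1.0]]
contact_force: [0.1, 2.2, 4.9]
finger_gap: 0.001
grasp_force: 2.1
```

Call:
arm_command:
  deltas:
    - [-2,0,0,0,0,0,0]
    - [-4,0,0,0,0,0,0]
    - [-4,0,0,0,0,0,0]
    - [-4,0,0,0,0,0,0]
    - [-4,0,0,0,0,0,0]
    - [-4,0,0,0,0,0,0]
    - [-4,0,0,0,0,0,0]
    - [-4,0,0,0,0,0,0]
    - [-2,0,0,0,0,0,0]
    - [-1,0,0,0,0,0,0]

```text
clock: 17.73
position: [0.4614, -0.123, 0.0602]
tcp_rot: [[0.985, -0.173, 0.0], [-0.173, -0.985, 0.0], [0.0, -0.0, -1.0]]
contact_force: [1.4, 1.8, 5.8]
finger_gap: 0.006
grasp_force: 2.5
```

Call:
arm_command:
  deltas:
    - [0,0,0,0,0,0,0]
    - [0,0,0,0,0,0,0]
    - [0,0,-3,0,0,0,0]
    - [0,0,-6,0,0,0,0]
    - [8,0,0,0,0,0,0]
    - [8.5,0,0,0,0,0,0]
    - [0,0,0,0,0,0,0]
    - [0,0,0,0,0,0,0]

```text
clock: 18.73
position: [0.4774, -0.126, 0.0688]
tcp_rot: [[0.985, -0.173, -0.001], [-0.173, -0.985, -0.0], [-0.001, 0.0, -1.0]]
contact_force: [0.2, 0.7, -0.1]
finger_gap: 0.004
grasp_force: 0.0
```

```bash
python3 - <<'E'
from h import *
s=snap("wrist"); P=cloud(s)
for q in ((.490,-.019),(.469,-.1255)):
    r=fitroller(P,*q,-9.9); print(r)
E
```

```text
(array([ 0.4902, -0.0198]), np.float64(-7.74), np.float64(0.0314), 0.0016, np.float64(0.0815))
(array([ 0.4684, -0.1253]), np.float64(-9.27), np.float64(0.0319), 0.0014, np.float64(0.0802))
```

Call:
arm_command:
  deltas:
    - [0,0,3,0,0,0,0]
    - [0,0,4,0,0,0,0]
    - [0,0,2,0,0,0,0]
    - [0,0,0,0,0,0,0]
    - [0,0,0,0,0,0,0]

```text
clock: 19.4
position: [0.478, -0.126, 0.0602]
tcp_rot: [[0.985, -0.173, 0.001], [-0.173, -0.985, 0.0], [0.001, -0.0, -1.0]]
contact_force: [1.0, 0.8, 4.2]
finger_gap: 0.003
grasp_force: 1.9
```

Call:
arm_command:
  deltas:
    - [-2,0,0,0,0,0,0]
    - [-4,0,0,0,0,0,0]
    - [-4,0,0,0,0,0,0]
    - [-4,0,0,0,0,0,0]
    - [-4,0,0,0,0,0,0]
    - [-4,0,0,0,0,0,0]
    - [-3,0,0,0,0,0,0]
    - [-2,0,0,0,0,0,0]
    - [-1,0,0,0,0,0,0]
    - [0,0,0,0,0,0,0]

```text
clock: 20.65
position: [0.4498, -0.1212, 0.0601]
tcp_rot: [[0.985, -0.173, 0.0], [-0.173, -0.985, -0.0], [0.0, -0.0, -1.0]]
contact_force: [0.1, -0.4, 5.3]
finger_gap: 0.005
grasp_force: 2.6
```

Call:
arm_command:
  deltas:
    - [0,0,-3,0,0,0,0]
    - [0,0,-27,0,0,-10,80]
    - [0,0,-20,0,0,-10,80]
    - [0,0,0,0,0,-10,80]
    - [0,0,0,0,0,-10,80]
    - [0,0,0,0,0,-10,80]
    - [0,0,0,0,0,-10,80]
    - [0,0,0,0,0,-10,80]
    - [0,0,0,0,0,-10,80]
    - [0,0,0,0,0,-10,80]

```text
clock: 21.9
position: [0.4495, -0.1212, 0.1099]
tcp_rot: [[0.167, 0.986, -0.001], [0.986, -0.167, -0.0], [-0.0, -0.001, -1.0]]
contact_force: [-0.9, -0.5, -0.7]
finger_gap: 0.867
grasp_force: 0.0
```

```bash
python3 - <<'E'
from h import *
st=robot.sense(); print(st["q"].round(0),st["position"].round(4))
for c in("wrist","top"):
  s=snap(c); P=cloud(s)
  for q in ((.5435,.09),(.490,-.019),(.4546,-.1229)):
    try: r=fitroller(P,*q,-9.9); print(c,r,line(s,P,r[0]))
    except Exception as e: print(c,e)
save(s,"top5.png")
E
```

```text
[-13.  21.  27. 122. -14.  41.  14.] [ 0.4495 -0.1212  0.1099]
wrist index -1 is out of bounds for axis 0 with size 0
wrist (array([ 0.49  , -0.0214]), np.float64(-7.78), np.float64(0.0317), 0.0006, np.float64(0.0769)) (np.int64(477), array([-0.0078,  0.0031,  0.0453]))
wrist (array([ 0.4549, -0.1224]), np.float64(-9.35), np.float64(0.0317), 0.0014, np.float64(0.0797)) (np.int64(330), array([-0.0065, -0.0012,  0.046 ]))
top (array([0.5459, 0.0885]), np.float64(-8.86), np.float64(0.0316), 0.002, np.float64(0.0799)) (np.int64(41), array([0.0001, 0.0013, 0.0516]))
top (array([ 0.4911, -0.0204]), np.float64(-7.39), np.float64(0.0319), 0.0018, np.float64(0.0795)) (np.int64(55), array([-0.0064,  0.0033,  0.0497]))
top (array([ 0.4605, -0.0962]), np.float64(-5.95), np.float64(0.0322), 0.0022, np.float64(0.0219)) (np.int64(6), array([0.0013, 0.0062, 0.052 ]))
```

Call:
arm_command:
  deltas:
    - [0,5.5,30,0,0,0,80]
    - [0,0,30,0,0,0,80]
    - [0,0,14,0,0,0,60]
    - [0,0,5,0,0,0,60]
    - [0,0,0,0,0,0,60]

```text
clock: 22.62
position: [0.4556, -0.1222, 0.0313]
tcp_rot: [[0.174, 0.985, 0.0], [0.985, -0.174, -0.0], [-0.0, 0.0, -1.0]]
contact_force: [-0.1, -0.3, 0.1]
finger_gap: 0.664
grasp_force: 0.0
```

Call:
arm_command:
  deltas:
    - [0,0,0,0,0,0,50]
    - [0,0,0,0,0,0,45]
    - [0,0,0,0,0,0,35]
    - [0,0,0,0,0,0,30]
    - [0,0,0,0,0,0,30]
    - [0,0,0,0,0,0,30]

```text
clock: 23.38
position: [0.4557, -0.1221, 0.0313]
tcp_rot: [[0.173, 0.985, 0.001], [0.985, -0.173, 0.0], [0.0, 0.0, -1.0]]
contact_force: [-1.0, 0.8, 5.7]
finger_gap: 0.428
grasp_force: 30.0
```

Call:
arm_command:
  deltas:
    - [0,0,-10,0,0,0,30]
    - [0,0,-30,0,0,0,30]
    - [-30,4,-20,0,0,0,30]
    - [-45,6,0,0,0,0,30]
    - [-45,6,0,0,0,0,30]
    - [-45,6,0,0,0,0,30]
    - [-45,6,0,0,0,0,30]
    - [0,0,0,0,0,-4.9,30]
    - [0,0,0,0,0,0,30]
    - [0,0,0,0,0,0,30]

```text
clock: 24.62
position: [0.4469, -0.3329, 0.0911]
tcp_rot: [[0.089, 0.996, -0.0], [0.996, -0.089, 0.001], [0.001, -0.0, -1.0]]
contact_force: [0.2, -1.0, -1.9]
finger_gap: 0.428
grasp_force: 30.0
```

```bash
python3 - <<'E'
from h import *
st=robot.sense(); print(st["position"].round(4),st["tcp_rot"].round(3).tolist(),st["q"].round(0))
s=snap("wrist"); P=cloud(s); save(s,"w6.png")
C=s["color"].astype(int); R,G,B=C[...,0],C[...,1],C[...,2]
z=P[...,2]; x=P[...,0]
t=(s["range_z"]>0)&(abs(z-.004)<.005)&(R-B>20)&(R>G)&(abs(P[...,1]+.34)<.08)&(abs(x-.517)<.13)
k,l,a,_=cv2.connectedComponentsWithStats(t.astype(np.uint8),connectivity=4)
for i in range(1,k):
    if a[i,4]>400:
        q=P[l==i]; print(a[i].tolist(),cv2.minAreaRect((q[:,:2]*1000).astype(np.float32)))
E
```

```text
[ 0.4469 -0.3329  0.0911] [[0.089, 0.996, -0.0], [0.996, -0.089, 0.001], [0.001, -0.0, -1.0]] [ 14.  29.  24. 110. -17.  44.  43.]
[283, 147, 88, 86, 3434] ((447.5689697265625, -321.2173156738281), (72.00011444091797, 66.5486068725586), 84.55905151367188)
[372, 148, 89, 105, 7989] ((517.491455078125, -337.1886291503906), (90.76060485839844, 65.70368194580078), 84.4726791381836)
[455, 148, 94, 113, 7893] ((588.2295532226562, -346.28118896484375), (95.63617706298828, 64.13311004638672), 84.52034759521484)
```

View pics/w6.png

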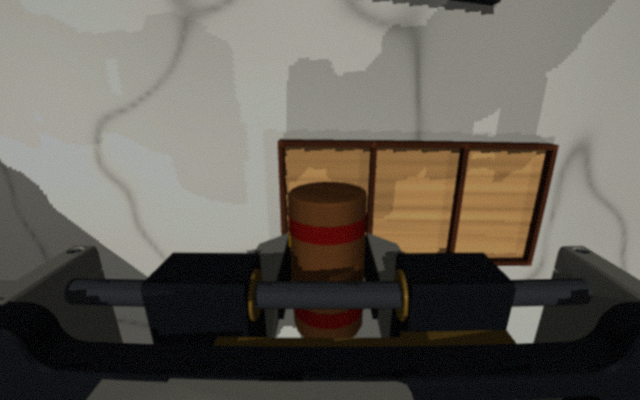

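Picture: c is held upright in the gripper at (328,260), over the near compartment (328,200), with its line out of view to the side. I'll lower it there.

Call:
arm_command:
  deltas:
    - [0,0.5,25,0,0,0,30]
    - [0,0,25,0,0,0,30]
    - [0,0,10,0,0,0,30]
    - [0,0,4,0,0,0,30]
    - [0,0,2,0,0,0,30]
    - [0,0,0.7,0,0,0,30]
    - [0,0,0,0,0,0,30]

```text
clock: 25.55
position: [0.4475, -0.334, 0.0248]
tcp_rot: [[0.088, 0.996, 0.001], [0.996, -0.088, -0.0], [-0.0, 0.001, -1.0]]
contact_force: [-0.2, -0.2, -2.0]
finger_gap: 0.429
grasp_force: 30.0
```

Call:
arm_command:
  deltas:
    - [0,0,0,0,0,0,40]
    - [0,0,0,0,0,0,43]
    - [0,0,0,0,0,0,48]
    - [0,0,0,0,0,0,54]
    - [0,0,-2,0,0,0,56]
    - [0,0,-30,0,0,0,60]
    - [0,0,-40,0,0,0,75]
    - [0,0,0,0,0,0,75]

```text
clock: 26.55
position: [0.4489, -0.3351, 0.0991]
tcp_rot: [[0.088, 0.996, 0.005], [0.996, -0.088, -0.003], [-0.002, 0.005, -1.0]]
contact_force: [0.6, -0.3, -0.7]
finger_gap: 0.797
grasp_force: 0.0
```

```bash
python3 - <<'E'
from h import *
s=snap("wrist"); P=cloud(s); save(s,"w7.png")
print(fitroller(P,.447,-.3335,-5.3,zc=.024))
E
```

```text
(array([ 0.4479, -0.3343]), np.float64(-4.95), np.float64(0.0237), 0.0013, np.float64(0.0798))
```

Call:
arm_command:
  deltas:
    - [50,2.5,0,0,0,0,80]
    - [54,2.5,0,0,0,0,80]
    - [54,2.5,0,0,0,0,80]
    - [54,2.5,0,0,0,0,80]
    - [54,2.7,0,0,0,0,80]
    - [50,2.5,0,0,0,0,80]
    - [0,0,0,0,0,2.7,80]
    - [0,0,0,0,0,0,80]
    - [0,0,0,0,0,0,80]

```text
clock: 27.72
position: [0.4898, -0.0211, 0.0959]
tcp_rot: [[0.135, 0.991, -0.001], [0.991, -0.135, -0.0], [-0.001, -0.001, -1.0]]
contact_force: [0.6, -0.3, 0.5]
finger_gap: 0.871
grasp_force: 0.0
```

```bash
python3 - <<'E'
from h import *
st=robot.sense(); print(st["q"].round(0),st["tcp_rot"].round(3).tolist())
s=snap("wrist"); P=cloud(s)
r=fitroller(P,.4905,-.0205,-8); print(r)
R=st["tcp_rot"]; d=np.array([*r[0],.031])-st["position"]; print("delta tool mm",(d@R*1000).round(1))
E
```

```text
[-23.  24.  26. 119. -16.  40.   5.] [[0.135, 0.991, -0.001], [0.991, -0.135, -0.0], [-0.001, -0.001, -1.0]]
(array([ 0.4904, -0.0178]), np.float64(-7.82), np.float64(0.0317), 0.0013, np.float64(0.0802))
delta tool mm [ 3.4  0.2 64.9]
```

Call:
arm_command:
  deltas:
    - [2,0.4,30,0,0,0,80]
    - [0,0,20,0,0,0,70]
    - [0,0,10,0,0,0,60]
    - [0,0,4.7,0,0,0,60]
    - [0,0,0,0,0,0,60]

```text
clock: 28.4
position: [0.491, -0.0187, 0.0318]
tcp_rot: [[0.135, 0.991, 0.0], [0.991, -0.135, 0.0], [0.0, 0.0, -1.0]]
contact_force: [-0.7, 0.1, -0.8]
finger_gap: 0.653
grasp_force: 0.0
```

Call:
arm_command:
  deltas:
    - [0,0,0,0,0,0,50]
    - [0,0,0,0,0,0,45]
    - [0,0,0,0,0,0,35]
    - [0,0,0,0,0,0,30]
    - [0,0,0,0,0,0,30]
    - [0,0,0,0,0,0,30]

```text
clock: 29.15
position: [0.491, -0.0183, 0.0318]
tcp_rot: [[0.135, 0.991, 0.0], [0.991, -0.135, 0.0], [0.0, 0.0, -1.0]]
contact_force: [-1.2, 1.0, 5.9]
finger_gap: 0.427
grasp_force: 30.0
```

Call:
arm_command:
  deltas:
    - [0,0,-10,0,0,0,30]
    - [0,0,-30,0,0,0,30]
    - [-30,13,-20,0,0,0,30]
    - [-50,23,0,0,0,0,30]
    - [-52,23,0,0,0,0,30]
    - [-52,23,0,0,0,0,30]
    - [-52,23,0,0,0,0,30]
    - [-50,23,0,0,0,0,30]
    - [-26.6,11.5,0,0,0,0,30]
    - [0,0,0,0,0,-2.5,30]

```text
clock: 30.4
position: [0.5861, -0.3502, 0.0916]
tcp_rot: [[0.094, 0.996, -0.001], [0.996, -0.094, -0.002], [-0.002, -0.001, -1.0]]
contact_force: [-0.1, 0.5, -0.9]
finger_gap: 0.426
grasp_force: 30.0
```

Call:
arm_command:
  deltas:
    - [0,0,0,0,0,0,30]
    - [0,0,0,0,0,0,30]
    - [0,0,10,0,0,0,30]

```text
clock: 30.78
position: [0.5878, -0.3461, 0.0822]
tcp_rot: [[0.09, 0.996, 0.002], [0.996, -0.09, -0.0], [-0.0, 0.002, -1.0]]
contact_force: [-0.7, -0.1, -1.3]
finger_gap: 0.428
grasp_force: 30.0
```

Call:
arm_command:
  deltas:
    - [-0.5,-0.6,25,0,0,0,30]
    - [0,0,18,0,0,0,30]
    - [0,0,8,0,0,0,30]
    - [0,0,4,0,0,0,30]
    - [0,0,2,0,0,0,30]
    - [0,0,0.3,0,0,0,30]
    - [0,0,0,0,0,0,30]

```text
clock: 31.65
position: [0.5866, -0.3476, 0.0248]
tcp_rot: [[0.091, 0.996, 0.001], [0.996, -0.091, -0.0], [-0.0, 0.001, -1.0]]
contact_force: [0.8, 0.7, -1.5]
finger_gap: 0.43
grasp_force: 30.0
```

Call:
arm_command:
  deltas:
    - [0,0,0,0,0,0,40]
    - [0,0,0,0,0,0,43]
    - [0,0,0,0,0,0,48]
    - [0,0,0,0,0,0,54]
    - [0,0,-2,0,0,0,56]
    - [0,0,-30,0,0,0,60]
    - [0,0,-40,0,0,0,75]
    - [0,0,0,0,0,0,80]

```text
clock: 32.65
position: [0.5882, -0.3489, 0.1]
tcp_rot: [[0.092, 0.996, 0.005], [0.996, -0.092, -0.003], [-0.002, 0.006, -1.0]]
contact_force: [0.3, 0.1, -0.6]
finger_gap: 0.825
grasp_force: 0.0
```

```bash
python3 - <<'E'
from h import *
st=robot.sense(); print(st["q"].round(0),st["position"].round(4),st["tcp_rot"].round(3).tolist())
s=snap("wrist"); P=cloud(s)
print(fitroller(P,.587,-.3468,-5.3,zc=.024),fitroller(P,.4479,-.3343,-5.3,zc=.024))
s=snap("top"); P=cloud(s); print(fitroller(P,.545,.0895,-9,zc=.032))
E
```

```text
[ 11.  39.  24.  91. -18.  54.  36.] [ 0.5882 -0.3489  0.1   ] [[0.092, 0.996, 0.005], [0.996, -0.092, -0.003], [-0.002, 0.006, -1.0]]
(array([ 0.587, -0.347]), np.float64(-5.21), np.float64(0.0237), 0.0013, np.float64(0.0795)) (array([ 0.4485, -0.3302]), np.float64(-4.77), np.float64(0.0236), 0.0014, np.float64(0.0762))
(array([0.5462, 0.0885]), np.float64(-9.11), np.float64(0.0319), 0.0019, np.float64(0.0797))
```

Call:
arm_command:
  deltas:
    - [50,-9,0,0,0,0,80]
    - [55,-10.3,0,0,0,0,80]
    - [55,-10.3,0,0,0,0,80]
    - [55,-10.3,0,0,0,0,80]
    - [55,-10.3,0,0,0,0,80]
    - [55,-10.3,0,0,0,0,80]
    - [55,-10.3,0,0,0,0,80]
    - [51.6,-10,0,0,0,0,80]
    - [0,0,0,0,0,3.9,80]
    - [0,0,0,0,0,0,80]

```text
clock: 34.0
position: [0.5445, 0.0902, 0.0954]
tcp_rot: [[0.157, 0.988, -0.002], [0.988, -0.157, -0.001], [-0.001, -0.001, -1.0]]
contact_force: [-0.7, 0.0, 0.5]
finger_gap: 0.875
grasp_force: 0.0
```

Call:
arm_command:
  deltas:
    - [0,0,0,0,0,0,80]

```text
clock: 34.12
position: [0.545, 0.0887, 0.0959]
tcp_rot: [[0.159, 0.987, -0.001], [0.987, -0.159, -0.001], [-0.001, -0.001, -1.0]]
contact_force: [0.0, -0.4, 0.5]
finger_gap: 0.871
grasp_force: 0.0
```

```bash
python3 - <<'E'
from h import *
st=robot.sense(); print(st["q"].round(0))
s=snap("wrist"); P=cloud(s)
r=fitroller(P,.5455,.0895,-9); print(r)
R=st["tcp_rot"]; d=np.array([*r[0],.031])-st["position"]; print("delta tool mm",(d@R*1000).round(1))
E
```

```text
[-34.  29.  26. 111. -18.  44.  -7.]
(array([0.5453, 0.0919]), np.float64(-9.14), np.float64(0.0317), 0.0014, np.float64(0.0794))
delta tool mm [ 3.2 -0.2 64.9]
```

Call:
arm_command:
  deltas:
    - [1.5,0,30,0,0,0,80]
    - [0,0,20,0,0,0,70]
    - [0,0,10,0,0,0,60]
    - [0,0,4.7,0,0,0,60]
    - [0,0,0,0,0,0,60]

```text
clock: 34.8
position: [0.5458, 0.091, 0.0319]
tcp_rot: [[0.159, 0.987, 0.0], [0.987, -0.159, 0.0], [0.0, 0.0, -1.0]]
contact_force: [0.1, 0.5, 0.8]
finger_gap: 0.657
grasp_force: 0.0
```

Call:
arm_command:
  deltas:
    - [0,0,0,0,0,0,50]
    - [0,0,0,0,0,0,45]
    - [0,0,0,0,0,0,35]
    - [0,0,0,0,0,0,30]
    - [0,0,0,0,0,0,30]
    - [0,0,0,0,0,0,30]

```text
clock: 35.55
position: [0.5457, 0.0913, 0.0319]
tcp_rot: [[0.159, 0.987, 0.0], [0.987, -0.159, 0.0], [0.0, 0.0, -1.0]]
contact_force: [-0.9, -0.1, 6.1]
finger_gap: 0.428
grasp_force: 30.0
```

Call:
arm_command:
  deltas:
    - [0,0,-10,0,0,0,30]
    - [0,0,-30,0,0,0,30]
    - [30,-10,-20,0,0,0,30]
    - [50,-17,0,0,0,0,30]
    - [50,-17,0,0,0,0,30]
    - [50,-17,0,0,0,0,30]
    - [31.6,-12.8,0,0,0,-7.7,30]
    - [0,0,0,0,0,-7.7,30]
    - [0,0,0,0,0,-7.8,30]
    - [0,0,0,0,0,0,30]

```text
clock: 36.8
position: [0.5063, 0.3116, 0.0919]
tcp_rot: [[-0.242, 0.97, -0.0], [0.97, 0.242, -0.0], [0.0, -0.0, -1.0]]
contact_force: [0.6, 0.0, -1.0]
finger_gap: 0.427
grasp_force: 30.0
```

Call:
arm_command:
  deltas:
    - [0,0,0,0,0,0,30]
    - [0,0,0,0,0,0,30]

```text
clock: 37.05
position: [0.5063, 0.3118, 0.0917]
tcp_rot: [[-0.241, 0.97, -0.0], [0.97, 0.241, -0.0], [-0.0, -0.0, -1.0]]
contact_force: [-0.4, 0.1, -1.2]
finger_gap: 0.425
grasp_force: 30.0
```

Call:
arm_command:
  deltas:
    - [0,0,25,0,0,0,30]
    - [0,0,25,0,0,0,30]
    - [0,0,10,0,0,0,30]
    - [0,0,4,0,0,0,30]
    - [0,0,2,0,0,0,30]
    - [0,0,1,0,0,0,30]
    - [0,0,0,0,0,0,30]

```text
clock: 37.92
position: [0.5066, 0.3121, 0.0251]
tcp_rot: [[-0.243, 0.97, 0.001], [0.97, 0.243, 0.001], [0.0, 0.001, -1.0]]
contact_force: [-0.6, -0.5, -1.3]
finger_gap: 0.424
grasp_force: 30.0
```

Call:
arm_command:
  deltas:
    - [0,0,0,0,0,0,40]
    - [0,0,0,0,0,0,43]
    - [0,0,0,0,0,0,48]
    - [0,0,0,0,0,0,54]
    - [0,0,-2,0,0,0,58]
    - [0,0,-30,0,0,0,65]
    - [0,0,-60,0,0,0,80]
    - [0,0,-60,0,0,0,80]
    - [-50,0,-20,0,0,0,80]
    - [0,0,0,0,0,0,80]

```text
clock: 39.17
position: [0.521, 0.2593, 0.1994]
tcp_rot: [[-0.237, 0.971, 0.004], [0.971, 0.237, 0.001], [-0.0, 0.004, -1.0]]
contact_force: [0.2, 0.1, -0.7]
finger_gap: 0.873
grasp_force: 0.0
```

Call:
arm_command:
  deltas:
    - [0,0,0,0,0,0,80]
    - [0,0,0,0,0,0,80]
    - [0,0,0,0,0,0,80]
    - [0,0,0,0,0,0,80]
    - [0,0,0,0,0,0,80]
    - [0,0,0,0,0,0,80]
    - [0,0,0,0,0,0,80]
    - [0,0,0,0,0,0,80]

```text
clock: 40.17
position: [0.5184, 0.2634, 0.1966]
tcp_rot: [[-0.243, 0.97, -0.0], [0.97, 0.243, 0.0], [0.0, -0.0, -1.0]]
contact_force: [0.1, -0.4, -0.1]
finger_gap: 0.873
grasp_force: 0.0
```

```bash
python3 - <<'E'
from h import *
t=snap("top"); P=cloud(t)
for q,y in(((.587,-.347),-5.3),((.4479,-.3343),-5.3),((.5063,.3118),14)):
    try: print(fitroller(P,*q,y,zc=.024),line(t,P-[0,0,-.008],np.array(q),y))
    except Exception as e: print(e)
s=snap("scene")
a=t["color"][180:300,160:480]; b=s["color"][110:270,130:450]
im=np.vstack([cv2.resize(a,(640,240)),cv2.resize(b,(640,320))])
cv2.imwrite("pics/f8.png",cv2.convertScaleAbs(im,alpha=1.4)[...,::-1])
E
```

```text
(array([ 0.5884, -0.3487]), np.float64(-4.88), np.float64(0.0241), 0.0023, np.float64(0.0814)) (np.int64(116), array([-0.0032, -0.0022,  0.0494]))
(array([ 0.449 , -0.3363]), np.float64(-4.74), np.float64(0.0241), 0.0024, np.float64(0.0811)) (np.int64(124), array([-0.0041, -0.0019,  0.0489]))
(array([0.5148, 0.2769]), np.float64(-5.35), np.float64(0.0225), 0.0042, np.float64(0.0148)) (np.int64(0), None)
```

View pics/f8.png

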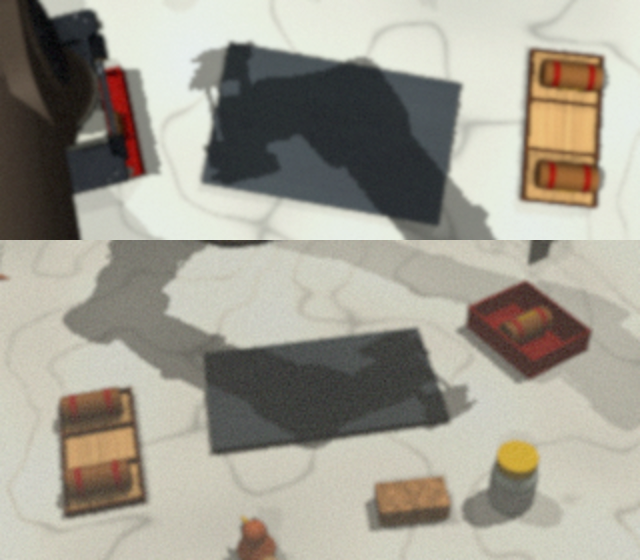

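The last picture shows both sound rollers flat in the end compartments, with no line up. Roller a is on the floor of the reject box at (525,323), and the bystanders are undisturbed.

```bash
python3 -c "
from rig import robot
print(robot.close_job())"
```

```text
the job is handed in; nothing more can be done
None
```

Job handed in at about 40 s: roller a was the lopsided one and is in the reject box, and sound rollers b and c lie in the two end tray compartments, lines sideways; `close_job()` returned no verdict, so the judging result is unknown to me.

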